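# Test the lamp breaker, then hold the sample stone level under the magnifier

### The job

Before the magnifier lamp is used at this wet bench, prove its leakage breaker: press the yellow test button (do not push the lever down by hand) until the white lever drops, then lift the lever fully back up to on. Next pick up the sample tray by its handle and carry it to the magnifier without tipping it, the shell stone staying in its shallow pocket, and leave everything else on the bench where it stands. Finish still holding the tray in the gripper, level and still, with the stone about 12 cm above the middle of the round black viewing plate, so that the grader can look at it through the lens.

Things in the scene. Friction and masses are not known exactly. Their poses are not given: they have to be found in the camera images.
- breaker: Fixed leakage breaker: dark grey case (130 mm along the slope, 75 wide, 60 thick) on a dark wooden sloping stand, white outlet box behind. Origin on the table under the middle of its face. At yaw 0 the face looks up and to -x: its normal leans 30 deg from vertical to -x, so up the slope is (cos 30, 0, sin 30). The stand reaches 40 mm before, 130 mm behind and 50 mm to each side of the origin
- breaker_face (a point): middle of the case's flat face, 115 mm above the table; the slot of the lever. The flat part of the face is 90 mm (slope) x 75 mm; the last 20 mm at either end of the case lie 12 mm lower
- test_button (a joint): travel of the test button, m: 0 out, 0.006 fully pressed, straight into the face along its normal. Sprung: 1 N at first, 3 N fully in, and about 4 N at most while it trips the lever (tripped at about 4 mm); springs back when let go
- button_top (a point): middle of the yellow test button's top, a round cap 13 mm across that stands 8 mm out of the face; it sits 30 mm down the slope and 27 mm to the right (the stand's -y) of the face's middle
- breaker_lever (a joint): angle of the lever, rad: 0 up the slope = on (start), 0.64 down the slope = tripped. Pivots about a level axis (the stand's y) 18 mm below the face's middle. Over-centre: past the middle (0.32) it goes on by itself to either end and stays; about 0.5 N at its tip moves it. The test button kicks it down; with the lever down the button moves freely
- lever_tip (a point): middle of the lever's end, 40 mm from its pivot; the smooth white lever is 14 mm wide (y), 8 mm thick and stands 20 mm out of the face at either end of its swing, 13 mm up the slope from the face's middle when on and 13 mm down the slope when tripped
- sample_tray: Loose dark red wood tray, 70 to 120 g: a round dish 66 mm across, 9 mm high, with a round pocket in its middle (32 mm across, 2 mm deep), and a straight bar handle along its -x: 16 mm wide, from 8 to 28 mm above the underside, 25 to 125 mm from the pocket's centre, a round foot under its end. Origin on the underside under the pocket; z up. Centre of mass 30 mm from there towards the handle
- tray_grip (a point): the place to grip the handle: its middle, 75 mm from the pocket's centre and 18 mm above the tray's underside
- tray_pocket (a point): the point where the stone's centre lies when it rests in the middle of the pocket: 12.3 mm above the tray's underside
- shell_stone: Loose polished white clamshell go stone, 22.5 mm across, 10.6 mm thick, 10 g, slippery, lying flat in the tray's pocket. Origin at the middle of its underside
- stone_center (a point): centre of the go stone
- magnifier: Fixed bench magnifier lamp: grey base 14 mm high with a round black viewing plate 100 mm across (round foot 136 mm), a steel post 200 mm behind the plate's centre and a white ring-light lens that leans over from behind and looks at the place above the plate. Origin on the table under the plate's middle; at yaw 0 post and lens stand at its +x, and its -x side (to the robot), left and right are free
- focus (a point): where the stone has to be: 120 mm above the middle of the black viewing plate (134 mm above the table); z up
- lens_center (a point): centre of the lens, 170 mm from the focus: 130 mm behind it (the magnifier's +x) and 110 mm higher. The lens ring spans 85 to 180 mm behind the focus, 64 mm to each side, from 190 to 300 mm above the table
- drying_rack: Loose bamboo drying rack, 85 x 190 mm, 46 mm high, with vertical rungs and white stones on edge between them. Origin under its middle. Leave alone
- jade_bowl: Loose jade-green ceramic bowl of white stones, 110 mm across, 58 mm high. Origin under its middle. Leave alone
- sanding_stone: Loose grey sanding stone, 150 x 50 x 26 mm. Origin under its middle. Leave alone
- burnisher: Loose burnisher with a dark horn handle and a steel point, 170 mm long along its x, 20 mm high. Origin under its middle. Leave alone
- calliper: Loose steel calliper lying flat, 190 mm long along its x, jaws at -x, 14 mm high. Origin under its middle. Leave alone

How it is judged:
By the outcome, as a careful person would: the job done as asked, in the order asked, and still so for the second after the job is handed in, while the arm keeps its last pose, push and grip.
It also fails if it takes over 64 s, if anything falls off the work surface, if the arm or the gripper's body presses on something with over 40 N, if the wrist force passes 120 N, or if a joint passes its speed limit or range.

### The arm

A 7-joint arm with a two-finger parallel gripper is mounted at the origin on the work surface. World frame = base frame: x ahead of the robot, y to its left, z up, the work surface at z = 0. Lengths are in m, angles in rad, forces in N, time in s.
With the tool pointing down it reaches from about 0.4 to 0.85 m from the base axis. Payload 4.4 kg.
Tool frame: the origin (TCP) lies on the centre line of the jaws, within the pads' length; the fingertips stand bot.tcp_to_tips ahead of it and the grasp point (between the pads) lies 2 mm behind it (bot.tcp_to_tips is the distance from the TCP to the fingertips, in m); z points along the fingers, y is the direction in which the jaws open and shut (so a half turn about z gives the same grasp; the last joint's range is limited). The gripper opens to 94 mm and grips with 3 to 60 N. Pads are 16 mm wide; open, the fingers measure 119 mm over their backs; the gripper's body (75 mm by 177 mm) begins 78 mm behind the grasp point.
Start: joints at [-1.253, 0.628, 0.038, 1.517, -0.027, 0.996, -0.02], TCP at [0.243, 0.603, 0.222] pointing down, gripper open.
Joint ranges: [-3.06, 3.06], [-0.37, 2.12], [-1.25, 1.32], [0.18, 2.47], [-1.1, 4.24], [0.23, 1.98], [-2.94, 2.94]. Speed limits (rad/s): [2.57, 2.57, 3.14, 3.14, 3.14, 3.14, 3.14].

### API

Orientations are given as [roll, pitch, yaw] about the fixed x, y, z axes, in that order (R = Rz(yaw) Ry(pitch) Rx(roll)).
In Python, from workcell import bot, imaging, models gives the robot as it stands.
- The arm moves only by the shell command python3 -m inch 'ROWS'. ROWS is JSON, a list of rows, each a list of 5 numbers: the closure, from 0 (fully open) to 1 (shut), then the shift along the tool's x, y, z in units of 0.5 m (1.0 is 0.5 m), then the turn about the tool's z in units of 2 pi rad (1.0 is 2 pi rad). A call has 1 to 10 rows; each row is the pose to reach, as a shift and turn from the pose measured when the call began, along the tool's axes at that moment, turning the shorter way round; what a row does not reach only later rows make up. A row lasts 1/10 s, in which the tool goes at most 50 mm and 8.59 degrees, less where a joint would pass 70% of its speed; a pose out of reach is approached as far as the arm can. A call with a number of a shift or a turn outside -1 to 1 is refused whole. A call with a gripper value outside its range is refused whole. The fingers move at their own pace and stop on an object; the grip force is fixed at half the most. Time passes only in rows, so rows that repeat a pose let the fingers close. It gives the time, the measured TCP pose, the force and the opening at its end, in the units of the state.
- bot.get_obs(): the state, without advancing time (a new reading comes with each control period).
- imaging.capture(name): name is "scene" or "top" or "wrist"; returns a dict with "img" (420x560x3 uint8, red, green, blue), "z_map" (420x560 float32, m along the optical axis (not along the pixel's ray), 0 where there is no reading), "mtx" (3x3 intrinsics, pixels), "rvec" (rotation vector, rad) and "tvec" (3), from world to camera coordinates, as OpenCV has them. Camera axes: x right, y down, z forward; pixel columns grow to the right and rows downward; lengths in m; the calibration is good to about 2 mm. A picture is of the moment at which its call begins.
- bot.hand_in(): hands the job in, once; it reports no verdict.
Trained networks look in a picture, given as the dict that the camera call returned (one of the last four; its "shot" number tells which), for a name from the list of things; names that differ only in an ending like _2 or _b are one class to them, and where a whole thing is asked for, a point or a joint stands for the part that bears it (a point fixed in the world has none). Each returns a list of dicts, best first, with "score" (0 to 1); they miss things now and then, are a little off and sometimes report something else, mostly with a low value. They report only what shows in the picture. A call takes as long as a camera call.
- models.trace(label, picture): "pixels" (420x560 bool, what is visible of it) and "point" ([row, column] in pixels, amid what is visible of it).
The state is a dict: "time_s": time; "qpos": joint angles; "qd": joint speeds; "tau": joint torques, N m; "tool_pos": TCP position; "ee_rot": TCP orientation; "ft_force": force on the tool from outside, world axes, zero at the start; "torque": the same for the moment, N m; "width": opening from 0.0 (shut) to 1.0 (fully open).
Only numpy, scipy, OpenCV 4.12 (cv2) and the standard library are available. Lean on these libraries where they do the work, as an engineer would, in place of code of your own. Each camera call takes 0.05 s, during which the arm holds its last target. There are 200 camera calls.

## Working session

There is one attempt and no reset: what is moved stays moved. The work goes in short steps, Python scripts to look and compute and a shell command to move; the robot and the scene stay as the last step left them, time stands still between calls to the robot, and variables do not carry over. Pictures are saved under pics/ and viewed, about 8 in all and at most 12, crops included, and the job is handed in when it is done.

```bash
ls; mkdir -p pics
cat > h.py <<'E'
import numpy as np, cv2
from workcell import bot, imaging, models
from scipy.spatial.transform import Rotation as Ro
def snap(n,f=None):
    c=imaging.capture(n)
    if f: cv2.imwrite('pics/'+f,c['img'][:,:,::-1])
    return c
def cloud(c,m=None):
    z=c['z_map']; ok=z>0
    if m is not None: ok&=m
    r,q=np.nonzero(ok); z=z[ok]; K=c['mtx']
    P=np.c_[(q-K[0,2])/K[0,0]*z,(r-K[1,2])/K[1,1]*z,z]
    R=cv2.Rodrigues(np.array(c['rvec'],float))[0]
    return (P-np.array(c['tvec']).ravel())@R
def pose():
    o=bot.get_obs(); return np.array(o['tool_pos']),Ro.from_euler('xyz',o['ee_rot']),o
def delta(target):
    p,R,o=pose(); return R.inv().apply(np.array(target)-p)/0.5
E
python3 - <<'E'
from h import *
o=bot.get_obs(); print({k:np.round(v,3) for k,v in o.items()}, bot.tcp_to_tips)
for cam in ('scene','top'):
    c=snap(cam,cam+'0.png')
    for n in ['breaker','test_button','breaker_lever','sample_tray','tray_grip','shell_stone','magnifier','drying_rack','jade_bowl','sanding_stone','burnisher','calliper']:
        for d in models.trace(n,c)[:1]:
            X=cloud(c,d['pixels'])
            if len(X): print(cam,n,round(d['score'],2),np.round(d['point']),len(X),np.round(np.median(X,0),3),np.round(np.percentile(X,3,0),3),np.round(np.percentile(X,97,0),3))
E
```

```text
pics
{'time_s': np.float64(0.0), 'qpos': array([-1.253,  0.629,  0.038,  1.518, -0.027,  0.996, -0.02 ]), 'qd': array([ 0.   ,  0.   , -0.001, -0.   ,  0.001,  0.002, -0.003]), 'tau': array([ 1.0000e-03, -5.4973e+01,  1.1440e+00, -1.8663e+01, -5.2000e-02,
        2.4000e-02,  0.0000e+00]), 'tool_pos': array([0.243, 0.602, 0.222]), 'ee_rot': array([-3.14 ,  0.   ,  2.758]), 'ft_force': array([-0.089, -0.061,  0.682]), 'torque': array([-0.036,  0.009,  0.03 ]), 'width': np.float64(1.0)} 0.017
scene breaker 0.81 [263. 422.] 3673 [0.592 0.374 0.07 ] [0.492 0.328 0.002] [0.642 0.441 0.136]
scene breaker_lever 0.63 [231. 422.] 40 [0.517 0.374 0.132] [0.512 0.368 0.122] [0.52 0.38 0.14]
scene tray_grip 0.77 [259. 275.] 550 [0.558 0.004 0.012] [ 0.472 -0.038  0.   ] [0.608 0.036 0.03 ]
scene shell_stone 0.68 [319. 345.] 1266 [0.737 0.19  0.026] [0.653 0.167 0.005] [0.795 0.215 0.029]
scene magnifier 0.87 [227. 101.] 5451 [ 0.666 -0.399  0.082] [ 0.501 -0.451  0.009] [ 0.754 -0.343  0.284]
scene drying_rack 0.76 [322. 266.] 2558 [0.768 0.009 0.011] [ 0.715 -0.08   0.004] [0.795 0.095 0.045]
s
[... 714 characters left out ...]
l_stone 0.5 [206. 290.] 46 [ 0.581 -0.014  0.017] [ 0.573 -0.025  0.011] [ 0.59  -0.006  0.022]
top magnifier 0.73 [211. 283.] 598 [ 0.563 -0.002  0.014] [ 0.472 -0.042  0.006] [0.604 0.029 0.033]
top drying_rack 0.76 [142. 282.] 2139 [0.751 0.002 0.013] [ 0.712 -0.087  0.007] [0.792 0.09  0.046]
top jade_bowl 0.77 [148. 356.] 1303 [ 0.732 -0.198  0.028] [ 0.681 -0.242  0.011] [ 0.775 -0.146  0.062]
top sanding_stone 0.85 [156. 216.] 1029 [0.72  0.187 0.028] [0.648 0.164 0.02 ] [0.79  0.21  0.033]
top burnisher 0.86 [282. 196.] 301 [0.377 0.249 0.018] [0.318 0.238 0.01 ] [0.462 0.263 0.024]
top calliper 0.72 [282. 387.] 608 [ 0.361 -0.275  0.012] [ 0.294 -0.302  0.006] [ 0.471 -0.26   0.019]
```

```bash
python3 -c "
import cv2,numpy as np
a=cv2.imread('pics/scene0.png');b=cv2.imread('pics/top0.png')
cv2.imwrite('pics/both.png',np.vstack([cv2.resize(a,(400,300)),cv2.resize(b,(400,300))]))
a=a[200:300,370:480];b=b[175:260,90:190]
cv2.imwrite('pics/crop.png',np.hstack([cv2.resize(a,(400,400)),cv2.resize(b,(400,400))]))"
python3 - <<'E'
from h import *
# breaker face plane and colours
for cam in('scene','top'):
    c=snap(cam); hsv=cv2.cvtColor(c['img'],cv2.COLOR_RGB2HSV).astype(int)
    yel=(hsv[...,0]>20)&(hsv[...,0]<35)&(hsv[...,1]>140)&(hsv[...,2]>120)
    X=cloud(c); full=np.zeros(c['z_map'].shape+(3,)); full[c['z_map']>0]=X
    box=(full[...,0]>.44)&(full[...,0]<.66)&(full[...,1]>.31)&(full[...,1]<.45)&(full[...,2]>.05)
    m=yel&box; r=np.argwhere(m)
    print(cam,'yellow',len(r), np.round(full[m].mean(0),3) if len(r) else '', r.mean(0) if len(r) else '')
    w=(hsv[...,1]<40)&(hsv[...,2]>150)&box
    print('white',w.sum(),np.round(np.median(full[w],0),3),np.round(full[w].min(0),3),np.round(full[w].max(0),3))
    d=models.trace('breaker',c)[0]['pixels']&box&(hsv[...,2]<110)
    P=full[d]; 
    from numpy.random import default_rng
    g=default_rng(0);best=0
    for _ in range(1500):
        a=P[g.choice(len(P),3,False)]; n=np.cross(a[1]-a[0],a[2]-a[0]); 
        if np.linalg.norm(n)<1e-5: continue
        n/=np.linalg.norm(n); n*=np.sign(n[2])
        if abs(n[2]-.866)>.06: continue
        s=(abs((P-a[0])@n)<.002)
        if s.sum()>best: best=s.sum();bs=s
    Q=P[bs];n=np.linalg.svd(Q-Q.mean(0))[2][2];n*=np.sign(n[2])
    print('plane',best,len(P),np.round(n,3),'tiltyaw',np.degrees(np.arctan2(-n[1],-n[0])),np.round(Q.mean(0),4),np.round(Q.min(0),3),np.round(Q.max(0),3))
E
```

```text
scene yellow 5 [0.496 0.34  0.108] [231.6 405.8]
white 136 [0.627 0.416 0.056] [0.51  0.369 0.05 ] [0.645 0.441 0.141]
plane 288 2110 [0.452 0.139 0.881] tiltyaw -162.9616756997988 [0.5854 0.39   0.1156] [0.539 0.349 0.089] [0.63  0.447 0.138]
top yellow 18 [0.492 0.337 0.109] [240.94444444 151.11111111]
white 62 [0.632 0.386 0.057] [0.51  0.366 0.051] [0.642 0.438 0.144]
plane 585 2343 [-0.482 -0.135  0.866] tiltyaw 15.692293021395292 [0.5148 0.3696 0.1187] [0.467 0.325 0.094] [0.559 0.412 0.142]
```

View pics/both.png

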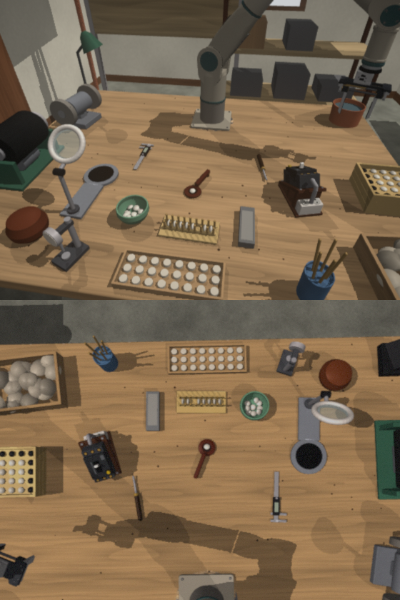

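View pics/crop.png

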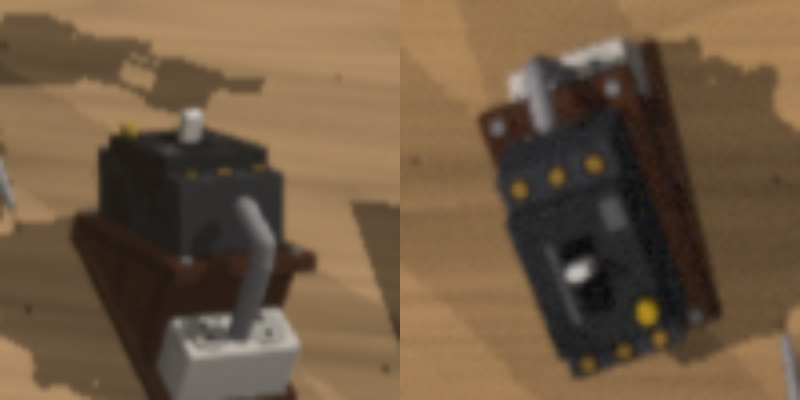

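The pictures show the breaker at about yaw 16°, with the button at bottom right of the face (crop 647,312) and the lever up. The tray lies at (0.58,-0.01) with its handle towards the robot, and the magnifier is on the right. I'll move above the breaker and look with the wrist camera.

```bash
python3 -c "
from h import *
print(delta([.48,.36,.27]), -37.7/360)"
```

```text
[-0.62056398 -0.27291654 -0.09499935] -0.10472222222222223
```

```bash
python3 -m inch '[[1,-0.05,-0.02,-0.02,-0.01],[1,-0.12,-0.05,-0.04,-0.025],[1,-0.2,-0.09,-0.06,-0.04],[1,-0.29,-0.13,-0.08,-0.055],[1,-0.38,-0.17,-0.095,-0.07],[1,-0.47,-0.205,-0.095,-0.085],[1,-0.55,-0.24,-0.095,-0.1],[1,-0.60,-0.265,-0.095,-0.105],[1,-0.62,-0.273,-0.095,-0.105],[1,-0.62,-0.273,-0.095,-0.105]]'
cat > wl.py <<'E'
from h import *
import sys
c=snap('wrist',sys.argv[1]); p,R,o=pose(); print(np.round(p,4),np.degrees(o['ee_rot']).round(1),o['width'])
hsv=cv2.cvtColor(c['img'],cv2.COLOR_RGB2HSV).astype(int)
full=np.zeros(c['z_map'].shape+(3,)); full[c['z_map']>0]=cloud(c)
box=(full[...,0]>.44)&(full[...,0]<.60)&(full[...,1]>.30)&(full[...,1]<.43)&(full[...,2]>.08)&(full[...,2]<.16)
yel=((hsv[...,0]>20)&(hsv[...,0]<35)&(hsv[...,1]>140)&(hsv[...,2]>100)&box).astype(np.uint8)
n,l,s,ce=cv2.connectedComponentsWithStats(yel)
for i in range(1,n):
    if s[i,4]>15: print('yel',s[i,4],ce[i].round(),np.median(full[l==i],0).round(4))
w=((hsv[...,1]<50)&(hsv[...,2]>140)&box).astype(np.uint8)
n,l,s,ce=cv2.connectedComponentsWithStats(w)
for i in range(1,n):
    if s[i,4]>30: print('white',s[i,4],ce[i].round(),np.median(full[l==i],0).round(4),full[l==i].min(0).round(3),full[l==i].max(0).round(3))
for nm in('breaker','test_button','breaker_lever'):
    for d in models.trace(nm,c)[:1]: print(nm,round(d['score'],2),np.round(d['point']),np.median(cloud(c,d['pixels']),0).round(4))
P=full[box&(hsv[...,2]<110)]
g=np.random.default_rng(0);best=0
for _ in range(1000 if len(P)>100 else 0):
    a=P[g.choice(len(P),3,False)]; n=np.cross(a[1]-a[0],a[2]-a[0])
    if np.linalg.norm(n)<1e-5: continue
    n/=np.linalg.norm(n)*np.sign(n[2])
    if abs(n[2]-.866)>.06: continue
    s=abs((P-a[0])@n)<.002
    if s.sum()>best: best=s.sum();Q=P[s]
if best:
    n=np.linalg.svd(Q-Q.mean(0),full_matrices=False)[2][2];n*=np.sign(n[2])
    print('plane',best,n.round(3),'yaw',np.degrees(np.arctan2(-n[1],-n[0])).round(1))
    q=Q[:,:2].astype(np.float32); print(Q.mean(0).round(4),cv2.minAreaRect(q))
E
python3 wl.py w1.png
```

```text
time_s: 2.5
tool_pos: [0.4806, 0.3591, 0.2699]
ee_rot: [-3.142, 0.0, -2.869]
ft_force: [0.4, 0.1, -0.1]
width: 0.186
[0.4791 0.361  0.2699] [ 179.9   -0.  -164.2] 0.14317827786755802
yel 110 [260. 203.] [0.4913 0.3387 0.106 ]
white 94 [283. 237.] [0.5129 0.3725 0.1373] [0.508 0.366 0.134] [0.518 0.379 0.139]
white 72 [284. 304.] [0.5942 0.3973 0.135 ] [0.589 0.392 0.131] [0.6   0.403 0.137]
breaker 0.68 [224. 281.] [0.5095 0.3753 0.1064]
test_button 0.62 [205. 258.] [0.4917 0.3386 0.1067]
plane 3462 [-0.482 -0.131  0.867] yaw 15.2
[0.508  0.3715 0.1117] ((0.5134130716323853, 0.3727780878543854), (0.07765521854162216, 0.07480286061763763), 15.846494674682617)
```

```bash
python3 -c "
from h import *
print(delta([.4826,.3363,.145]),delta([.4826,.3363,.135]))"
```

```text
[ 0.00511669 -0.05307705  0.24990228] [ 0.00510513 -0.05310343  0.26990226]
```

```bash
python3 -m inch '[[1,0.003,-0.03,0.02,0],[1,0.005,-0.05,0.06,0],[1,0.005,-0.053,0.12,0],[1,0.005,-0.053,0.18,0],[1,0.005,-0.053,0.23,0],[1,0.005,-0.053,0.25,0],[1,0.005,-0.053,0.264,0],[1,0.005,-0.053,0.27,0],[1,0.005,-0.053,0.27,0]]'
python3 wl.py w2.png; python3 -c "
from h import *
print(delta([.4874,.3376,.1263])/.01*.01)"
```

```text
time_s: 3.6
tool_pos: [0.4828, 0.337, 0.1355]
ee_rot: [3.14, 0.0, -2.862]
ft_force: [-0.0, 0.1, 0.8]
width: 0.002
[0.4831 0.3369 0.1358] [ 1.799e+02  1.000e-01 -1.640e+02] 0.0044120118983028
breaker 0.71 [244. 320.] [0.4818 0.3715 0.0931]
plane 3689 [-0.491 -0.131  0.861] yaw 14.9
[0.4898 0.379  0.1028] ((0.5068584084510803, 0.37491345405578613), (0.07703856378793716, 0.07267715036869049), 23.266328811645508)
[-0.00865239 -0.00060878  0.01908281]
```

View pics/w2.png

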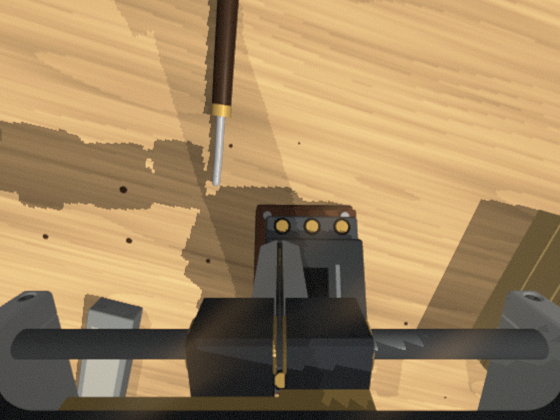

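The wrist view shows the closed fingers in front of the face (280,300), hiding the button. I'll press along the face normal.

```bash
python3 -m inch '[[1,-0.004,-0.001,0.009,0],[1,-0.009,-0.001,0.019,0],[1,-0.011,-0.001,0.023,0],[1,-0.013,-0.001,0.027,0],[1,-0.013,-0.001,0.027,0]]'
```

```text
time_s: 4.3
tool_pos: [0.4901, 0.3382, 0.1223]
ee_rot: [3.14, 0.002, -2.863]
ft_force: [-0.3, -0.8, 2.9]
width: 0.007
```

```bash
python3 -m inch '[[1,-0.002,0,0.003,0],[1,-0.003,0,0.006,0],[1,-0.003,0,0.006,0]]'
python3 - <<'E'
from h import *
c=snap('top','t2.png');s=snap('scene','s2.png')
for k in(c,s):
  for d in models.trace('breaker_lever',k)[:1]: print(d['score'],d['point'],np.median(cloud(k,d['pixels']),0))
cv2.imwrite('pics/c2.png',np.hstack([cv2.resize(s['img'][180:280,370:470],(400,400)),cv2.resize(c['img'][175:260,90:175],(400,400))])[:,:,::-1])
E
```

```text
time_s: 4.6
tool_pos: [0.4911, 0.3385, 0.1206]
ee_rot: [3.14, 0.001, -2.863]
ft_force: [-3.6, -2.8, 13.6]
width: 0.007
0.57 [232.2, 418.4] [0.50051307 0.36996318 0.12028723]
```

View pics/c2.png

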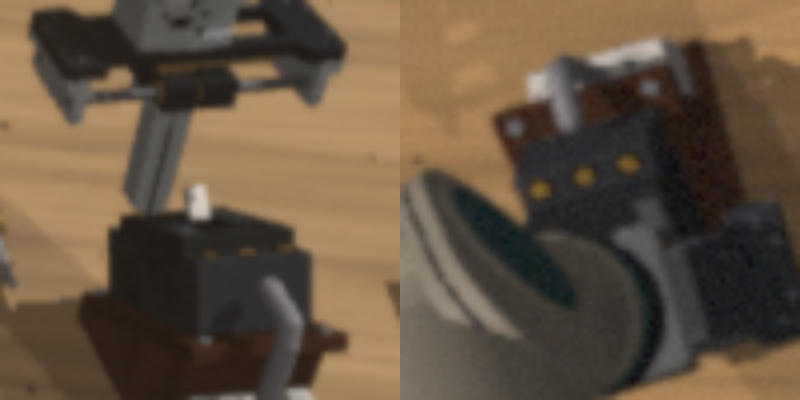

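Force reads 13 N (the button is bottomed) and the lever appears lower. I'll back off along the normal and look.

```bash
python3 -m inch '[[1,0.01,0,-0.018,0],[1,0.02,0,-0.05,0],[1,0.02,0.01,-0.1,0],[1,0.02,0.03,-0.17,0],[1,0.02,0.05,-0.24,0],[1,0.02,0.053,-0.28,0],[1,0.02,0.053,-0.3,0],[1,0.02,0.053,-0.3,0]]'
python3 wl.py w3.png
```

```text
time_s: 5.6
tool_pos: [0.4743, 0.361, 0.2721]
ee_rot: [3.139, 0.003, -2.863]
ft_force: [1.0, 0.8, -0.5]
width: 0.006
[0.4739 0.3603 0.2706] [ 1.799e+02  1.000e-01 -1.640e+02] 0.010444634948971559
yel 103 [257. 207.] [0.491  0.3386 0.106 ]
white 172 [280. 224.] [0.4977 0.3687 0.1236] [0.489 0.361 0.113] [0.511 0.378 0.128]
breaker 0.97 [221. 279.] [0.5033 0.3654 0.1015]
breaker_lever 0.66 [223. 280.] [0.4972 0.3688 0.1237]
plane 3116 [-0.482 -0.13   0.866] yaw 15.1
[0.5062 0.3714 0.1107] ((0.5130562782287598, 0.37269407510757446), (0.07797163724899292, 0.07472337037324905), 15.540277481079102)
```

Lever is tripped (white blob at x 0.489–0.511, z about 0.12). Now I'll get downhill of it and push it back up.

```bash
python3 -c "
from h import *
print(delta([.4715,.3632,.130]))
c=np.array([.5125,.3725]);u=np.array([.964,.267]);v=np.array([-.267,.964])
for x,z in((-20,.137),(-12,.140),(-9,.141)): print(delta([*(c+x*u/1e3+v*.002),z]))"
```

```text
[0.00148471 0.00713203 0.27835893]
[-0.04247157  0.00681065  0.26429467]
[-0.05846693  0.00668014  0.25827128]
[-0.06446555  0.00663105  0.25626251]
```

```bash
python3 -m inch '[[1,0.002,0.004,0.06,0],[1,0.002,0.007,0.14,0],[1,0.002,0.007,0.21,0],[1,0.002,0.007,0.26,0],[1,0.002,0.007,0.278,0],[1,-0.015,0.007,0.274,0],[1,-0.03,0.007,0.269,0],[1,-0.042,0.007,0.264,0],[1,-0.05,0.007,0.261,0],[1,-0.058,0.007,0.258,0]]'
python3 - <<'E'
from h import *
print(delta([.4715,.3632,.130])); print(bot.get_obs()['ft_force'])
s=snap('scene')
for d in models.trace('breaker_lever',s)[:1]:
  X=cloud(s,d['pixels']);print(d['score'],d['point'],np.median(X,0),X.min(0),X.max(0))
E
```

```text
time_s: 6.8
tool_pos: [0.5003, 0.3714, 0.141]
ee_rot: [3.141, -0.002, -2.863]
ft_force: [-5.5, -0.1, -2.4]
width: 0.004
[ 5.98659717e-02 -2.88360173e-05  2.21690996e-02]
[-5.4824049  -0.07545243 -2.42565946]
0.62 [228.1, 100.5] [ 0.66554286 -0.39946977  0.07198238] [ 0.18962201 -0.7049153  -0.00193653] [ 0.76275703 -0.32786565  0.29570869]
```

```bash
python3 -m inch '[[1,0.02,0,0.004,0],[1,0.045,0,0.004,0],[1,0.055,0,-0.04,0],[1,0.055,0,-0.12,0],[1,0.055,0,-0.2,0],[1,0.055,0,-0.25,0],[1,0.055,0,-0.26,0]]'
python3 wl.py w4.png
python3 - <<'E'
from h import *
c=snap('top'); s=snap('scene'); 
for k in(c,s):
  for n in('sample_tray','tray_grip','shell_stone','magnifier'):
    for d in models.trace(n,k)[:2]:
      X=cloud(k,d['pixels']); print(n,round(d['score'],2),np.round(d['point']),len(X),np.median(X,0).round(3))
  hsv=cv2.cvtColor(k['img'],cv2.COLOR_RGB2HSV).astype(int)
  f=np.zeros(k['z_map'].shape+(3,)); f[k['z_map']>0]=cloud(k)
  b=(f[...,0]>.4)&(f[...,0]<.65)&(f[...,1]>-.5)&(f[...,1]<-.27)&(hsv[...,2]<60)&(f[...,2]>.008)&(f[...,2]<.03)
  q=f[b]; print('plate',len(q),cv2.minEnclosingCircle(q[:,:2].astype(np.float32)),q.mean(0))
  b=(f[...,0]>.42)&(f[...,0]<.66)&(f[...,1]>-.1)&(f[...,1]<.1)&(f[...,2]>.004)&(f[...,2]<.06)
  q=f[b]; print('tray',len(q),cv2.minAreaRect(q[:,:2].astype(np.float32)),q.mean(0))
E
```

```text
time_s: 7.6
tool_pos: [0.4748, 0.3649, 0.2741]
ee_rot: [3.138, 0.004, -2.863]
ft_force: [0.0, 1.1, -0.3]
width: 0.004
[0.4743 0.3645 0.2729] [ 1.799e+02  1.000e-01 -1.640e+02] 0.006438824780673795
yel 104 [254. 205.] [0.4911 0.3386 0.1061]
white 76 [276. 239.] [0.5125 0.3731 0.1371] [0.509 0.366 0.134] [0.517 0.38  0.139]
breaker 0.88 [224. 274.] [0.5048 0.3638 0.1018]
test_button 0.52 [206. 251.] [0.4917 0.3389 0.1064]
plane 3230 [-0.483 -0.131  0.866] yaw 15.2
[0.5064 0.3701 0.1106] ((0.5129299163818359, 0.372700572013855), (0.07782895863056183, 0.07492781430482864), 15.0885591506958)
sample_tray 0.9 [210. 284.] 657 [ 0.56  -0.002  0.013]
tray_grip 0.61 [212. 286.] 665 [ 0.563 -0.002  0.013]
tray_grip 0.52 [154. 213.] 1070 [0.718 0.187 0.028]
shell_stone 0.48 [204. 292.] 48 [ 0.581 -0.016  0.017]
magnifier 0.86 [171. 438.] 5479 [ 0.639 -0.402  0.016]
plate 1028 ((0.539303183555603, -0.3998788595199585), 0.05029921606183052) [ 0.53842363 -0.39962713  0.01597509]
tray 1925 ((0.5400181412696838, 3.0025839805603027e-05), (0.199736550450325, 0.23956835269927979), 89.92487335205078) [ 5.46528449e-01 -3.35205319e-05  9.70428563e-03]
sample_tray 0.81 [260. 273.] 493 [0.56  0.005 0.012]
sample_tray 0.68 [321. 264.] 2570 [0.768 0.009 0.011]
tray_grip 0.86 [261. 277.] 494 [0.56  0.004 0.012]
shell_stone 0.44 [268. 268.] 36 [ 0.584 -0.012  0.016]
magnifier 0.96 [227. 101.] 5381 [ 0.666 -0.399  0.073]
plate 566 ((0.5386091470718384, -0.39590445160865784), 0.05015947297215462) [ 0.53998202 -0.39534089  0.01473601]
tray 565 ((0.5289759635925293, -0.0009619072079658508), (0.23540833592414856, 0.15946748852729797), 10.85398006439209) [ 0.55457916 -0.00071535  0.01544653]
```

Lever is back on: the blob is at its original place (0.5125, 0.3731, 0.1371). On to the tray.

```bash
python3 -c "
from h import *
print(delta([.50,.02,.22]),39/360,bot.get_obs()['qpos'])"
```

```text
[ 0.13843197 -0.67552971  0.10062404] 0.10833333333333334 [-0.62442647  0.50545463 -0.11957916  1.60588743  0.06536186  1.03588562
  1.08667614]
```

```bash
python3 -m inch '[[0,0.01,-0.06,0,0.01],[0,0.03,-0.14,0,0.025],[0,0.05,-0.23,0.01,0.04],[0,0.07,-0.32,0.03,0.055],[0,0.09,-0.41,0.05,0.07],[0,0.105,-0.50,0.07,0.085],[0,0.12,-0.58,0.085,0.1],[0,0.132,-0.64,0.095,0.108],[0,0.138,-0.672,0.1,0.108],[0,0.138,-0.676,0.1,0.108]]'
cat > tr.py <<'E'
from h import *
import sys
c=snap('wrist',sys.argv[1]); p,R,o=pose(); print(p.round(4),np.degrees(o['ee_rot']).round(1),o['width'])
f=np.zeros(c['z_map'].shape+(3,)); f[c['z_map']>0]=cloud(c)
hsv=cv2.cvtColor(c['img'],cv2.COLOR_RGB2HSV).astype(int)
for n in('sample_tray','shell_stone'):
  for d in models.trace(n,c)[:1]:
    m=d['pixels']; X=cloud(c,m); print(n,round(d['score'],2),np.round(d['point']),len(X),X.mean(0).round(4),np.median(X,0).round(4))
    if n=='sample_tray':
      H=X[(X[:,2]>np.median(X[:,2])*0+.022)&(X[:,2]<.036)]; print(len(H))
      mu=H.mean(0);w=np.linalg.svd((H-mu)[:,:2],full_matrices=False)[2][0]; w*=np.sign(w[0])
      t=(H-mu)[:,:2]@w; s=(H-mu)[:,:2]@[-w[1],w[0]]
      print('handle mean',mu.round(4),'yaw',np.degrees(np.arctan2(w[1],w[0])),'ends',(mu[:2]+w*t.min()).round(4),(mu[:2]+w*t.max()).round(4),'halfw',s.min(),s.max())
E
python3 tr.py w5.png
```

```text
time_s: 9.3
tool_pos: [0.5002, 0.0171, 0.2201]
ee_rot: [-3.139, -0.002, 2.737]
ft_force: [0.4, 0.8, -0.0]
width: 0.819
[0.5004 0.0188 0.2203] [-1.799e+02 -1.000e-01  1.569e+02] 0.865664032754889
sample_tray 0.96 [235. 280.] 2130 [ 0.548  -0.0007  0.0162] [0.5596 0.0027 0.0107]
878
handle mean [0.5058 0.0168 0.0268] yaw -22.32868548771862 ends [0.4635 0.0341] [ 0.5546 -0.0033] halfw -0.007802465208415062 0.008211962978719149
shell_stone 0.62 [252. 282.] 145 [ 0.5798 -0.0128  0.0152] [ 0.5798 -0.0127  0.0152]
```

View pics/w5.png

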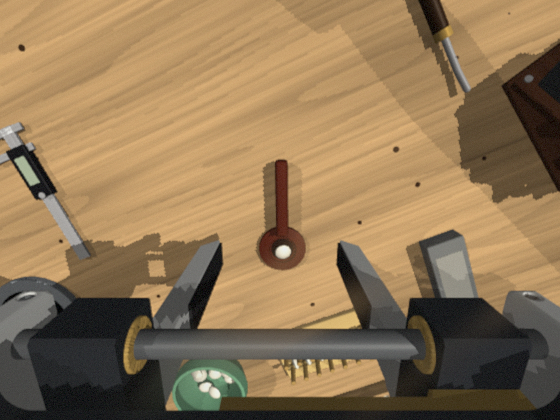

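Wrist view: the tray lies with its handle straight up the image (280,160–240) and the stone is in the pocket (283,252). The fingers are clear of everything else.

```bash
python3 -c "
from h import *
print(delta([.515,.0133,.021]))"
```

```text
[-0.03370156 -0.00308186  0.3989738 ]
```

```bash
python3 -m inch '[[0,-0.015,-0.002,0.03,-0.001],[0,-0.03,-0.003,0.1,-0.002],[0,-0.034,-0.003,0.18,-0.002],[0,-0.034,-0.003,0.26,-0.002],[0,-0.034,-0.003,0.32,-0.002],[0,-0.034,-0.003,0.36,-0.002],[0,-0.034,-0.003,0.385,-0.002],[0,-0.034,-0.003,0.395,-0.002],[0,-0.034,-0.003,0.399,-0.002],[0,-0.034,-0.003,0.399,-0.002]]'
python3 -c "
from h import *
print(pose()[0],delta([.515,.0133,.021]))"
```

```text
time_s: 10.45
tool_pos: [0.5158, 0.0136, 0.0216]
ee_rot: [3.141, -0.001, 2.756]
ft_force: [-0.2, 0.7, 0.3]
width: 1.001
[0.51578006 0.0136441  0.02161313] [ 0.0011852  -0.00122583  0.00122635]
```

```bash
python3 -m inch '[[0.4,0.001,-0.001,0.001,0],[0.6,0.001,-0.001,0.001,0],[0.72,0.001,-0.001,0.001,0],[0.76,0.001,-0.001,0.001,0],[0.79,0.001,-0.001,0.001,0],[0.82,0.001,-0.001,0.001,0],[0.85,0.001,-0.001,0.001,0],[0.9,0.001,-0.001,0.001,0],[1,0.001,-0.001,0.001,0],[1,0.001,-0.001,0.001,0]]'
python3 -m inch '[[1,0,0,0,0],[1,0,0,0,0],[1,0,0,-0.004,0],[1,0,0,-0.01,0],[1,0,0,-0.018,0],[1,0,0,-0.028,0],[1,0,0,-0.038,0],[1,0,0,-0.044,0],[1,0,0,-0.046,0],[1,0,0,-0.046,0]]'
python3 tr.py w6.png
```

```text
time_s: 11.45
tool_pos: [0.5151, 0.0134, 0.0211]
ee_rot: [3.141, -0.001, 2.756]
ft_force: [-0.0, -0.5, 0.7]
width: 0.186
time_s: 12.45
tool_pos: [0.5152, 0.0133, 0.0443]
ee_rot: [3.141, -0.001, 2.756]
ft_force: [0.4, -0.1, -0.8]
width: 0.168
[0.5151 0.0133 0.0441] [ 1.800e+02 -1.000e-01  1.579e+02] 0.16756156633137098
sample_tray 0.8 [267. 279.] 5050 [0.5201 0.0111 0.0467] [0.5128 0.014  0.0498]
949
handle mean [ 0.5898 -0.0168  0.0326] yaw -24.194397428957636 ends [0.4651 0.0392] [ 0.6083 -0.0251] halfw -0.017259337586429217 0.017946506199753742
```

View pics/w6.png

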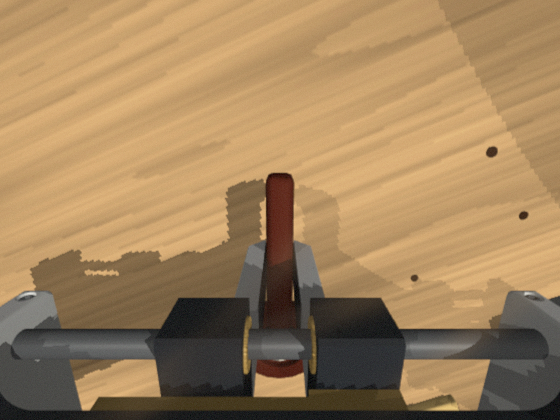

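The tray is held and lifted (width 0.168), with the handle centred between the fingers at (280,240). I'll lift further and check tilt.

```bash
python3 -m inch '[[1,0,0,-0.006,0],[1,0,0,-0.02,0],[1,0,0,-0.042,0],[1,0,0,-0.072,0],[1,0,0,-0.105,0],[1,0,0,-0.138,0],[1,0,0,-0.168,0],[1,0,0,-0.19,0],[1,0,0,-0.202,0],[1,0,0,-0.206,0]]'
cat > st.py <<'E'
from h import *
import sys
p,R,o=pose(); print('TCP',p.round(4),np.degrees(o['ee_rot']).round(2),o['width'].round(3),o['ft_force'].round(1),'t',o['time_s'])
ax=-R.apply([1,0,0]); lat=np.array([-ax[1],ax[0],0]) # ax: towards pocket
for n in('scene','top'):
  c=snap(n,sys.argv[1]+n+'.png'); f=np.zeros(c['z_map'].shape+(3,)); f[c['z_map']>0]=cloud(c)
  d=f-p; a=d@ax; l=d@lat; z=d[...,2]; hsv=cv2.cvtColor(c['img'],cv2.COLOR_RGB2HSV).astype(int)
  near=(c['z_map']>0)&(abs(l)<.034)&(a>-.07)&(a<.11)&(z>-.05)&(z<.03)
  red=near&((hsv[...,0]<12)|(hsv[...,0]>165))&(hsv[...,1]>90)&(hsv[...,2]<140)
  wh=near&(hsv[...,1]<60)&(hsv[...,2]>140)&(a>.04)
  if wh.sum()>8: q=f[wh]; print(n,'stone',wh.sum(),'mean',q.mean(0).round(4),'rel',a[wh].mean().round(4),l[wh].mean().round(4),z[wh].max().round(4),'pix',np.argwhere(wh).mean(0).round())
  g=red&(a>.045)&(a<.105)
  if g.sum()>30:
    A=np.c_[a[g],l[g],np.ones(g.sum())]; s=np.linalg.lstsq(A,z[g],rcond=None)[0]; print(n,'dish',g.sum(),'tilt deg',np.degrees(np.arctan(s[:2])).round(1),'a',a[g].min().round(3),a[g].max().round(3),'l',l[g].min().round(3),l[g].max().round(3))
  h=red&(abs(l)<.007)&(a<.03)&(z>-.004)
  if h.sum()>20: s=np.polyfit(a[h],z[h],1); print(n,'handle',h.sum(),'tilt',np.degrees(np.arctan(s[0])).round(2),'z0',s[1].round(4),'span',a[h].min().round(3),a[h].max().round(3))
if len(sys.argv)>2: print('to final',delta([float(x) for x in sys.argv[2:5]]))
E
python3 st.py a .469 -.398 .143
```

```text
time_s: 13.6
tool_pos: [0.5154, 0.0133, 0.1478]
ee_rot: [3.14, -0.0, 2.756]
ft_force: [0.2, -0.2, -0.5]
width: 0.167Traceback (most recent call last):
  File "st.py", line 3, in <module>
    p,R,o=pose(); print('TCP',p.round(4),np.degrees(o['ee_rot']).round(2),o['width'].round(3),o['ft_force'].round(1),'t',o['time_s'])
                                                                          ^^^^^^^^^^^^^^^^
AttributeError: 'float' object has no attribute 'round'
```

```bash
sed -i "s/o\['width'\].round(3),o\['ft_force'\].round(1)/o['width'],np.round(o['ft_force'],1)/" st.py; python3 st.py a .469 -.398 .143
```

```text
TCP [0.5154 0.0133 0.1478] [ 1.7993e+02 -1.0000e-02  1.5789e+02] 0.16689783019481996 [ 0.2 -0.2 -0.5] t 13.6
scene stone 14 mean [ 0.5876 -0.0112  0.1406] rel 0.0761 0.0045 -0.0037 pix [231. 269.]
scene dish 214 tilt deg [-1.8 -0.8] a 0.046 0.099 l -0.028 0.033
scene handle 31 tilt 0.13 z0 0.0071 span -0.051 0.028
top dish 179 tilt deg [-1.  -0.6] a 0.059 0.101 l -0.026 0.03
to final [-0.22433215 -0.79659506  0.00706053]
```

```bash
M='python3 -m inch'
python3 -m inch '[[1,-0.002,-0.008,0,0],[1,-0.007,-0.026,0,0],[1,-0.016,-0.056,0,0],[1,-0.026,-0.093,0,0],[1,-0.037,-0.133,0,0],[1,-0.049,-0.172,0,0],[1,-0.059,-0.209,0,0],[1,-0.068,-0.239,0,0],[1,-0.073,-0.258,0,0],[1,-0.075,-0.265,0,0]]'
python3 -m inch '[[1,-0.002,-0.008,0,0],[1,-0.007,-0.026,0,0],[1,-0.016,-0.056,0,0],[1,-0.026,-0.093,0,0],[1,-0.037,-0.133,0,0],[1,-0.049,-0.172,0,0],[1,-0.059,-0.209,0,0],[1,-0.068,-0.239,0,0],[1,-0.073,-0.258,0,0],[1,-0.075,-0.265,0,0]]'
python3 st.py b .469 -.398 .143
```

```text
time_s: 14.7
tool_pos: [0.4992, -0.1253, 0.1465]
ee_rot: [3.142, -0.002, 2.753]
ft_force: [0.4, 1.0, -0.1]
width: 0.168
time_s: 15.7
tool_pos: [0.4835, -0.2631, 0.1464]
ee_rot: [-3.141, -0.002, 2.752]
ft_force: [0.0, 0.7, -1.0]
width: 0.173
TCP [ 0.4835 -0.2631  0.1464] [-1.7998e+02 -1.2000e-01  1.5770e+02] 0.17316582894360183 [ 0.   0.7 -1. ] t 15.7
scene dish 203 tilt deg [-1.1 -1.2] a 0.045 0.099 l -0.024 0.034
scene handle 41 tilt 0.89 z0 0.0066 span -0.055 0.029
top dish 360 tilt deg [ 0.1 -0.9] a 0.045 0.101 l -0.034 0.031
top handle 65 tilt 2.0 z0 0.0087 span -0.054 -0.029
to final [-0.07563055 -0.26282083  0.00650672]
```

Run:
```python
from h import *
t=[]
for n in('scene','top'):
  c=snap(n)
  for d in models.trace('shell_stone',c)[:3]: print(n,round(d['score'],2),np.round(d['point']),np.median(cloud(c,d['pixels']),0).round(3))
  R=cv2.projectPoints(np.array([[.5535,-.2915,.142]]),c['rvec'],c['tvec'],c['mtx'],None)[0].ravel().astype(int)
  print(R); t.append(cv2.resize(c['img'][R[1]-40:R[1]+40,R[0]-40:R[0]+40],(400,400)))
cv2.imwrite('pics/st1.png',np.hstack(t)[:,:,::-1])
```

```text
[166 213]
top 0.48 [212. 405.] [ 0.547 -0.289  0.142]
[403 211]
```

View pics/st1.png

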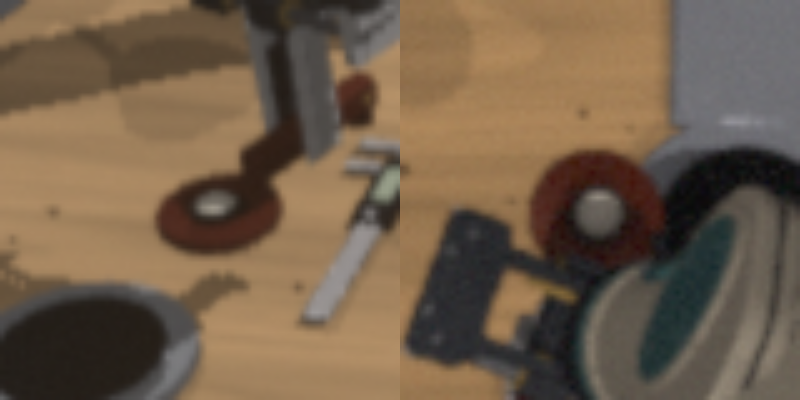

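Stone sits centred in the pocket, in shadow (crops 215,205 and 600,212). Last leg, then the turn.

```bash
python3 -m inch '[[1,-0.002,-0.008,0,0],[1,-0.007,-0.026,0.001,0],[1,-0.016,-0.056,0.002,0],[1,-0.026,-0.093,0.003,0],[1,-0.037,-0.133,0.004,0],[1,-0.049,-0.172,0.005,0],[1,-0.059,-0.209,0.006,0],[1,-0.068,-0.238,0.006,0],[1,-0.073,-0.256,0.006,0],[1,-0.075,-0.262,0.006,0]]'
python3 -m inch '[[1,0,0,0,-0.002],[1,0,0,0,-0.006],[1,0,0,0,-0.013],[1,0,0,0,-0.022],[1,0,0,0,-0.031],[1,0,0,0,-0.04],[1,0,0,0,-0.049],[1,0,0,0,-0.056],[1,0,0,0,-0.06],[1,0,0,0,-0.062]]'
sed -i "s/hsv\[...,2\]>140)&(a>.04)/hsv[...,2]>85)\&(abs(l)<.018)\&(a>.05)\&(a<.09)\&(z>-.02)/" st.py
python3 st.py c .469 -.398 .143
python3 - <<'E'
from h import *
p,R,o=pose()
for n in('scene','top'):
  c=snap(n)
  for d in models.trace('shell_stone',c)[:3]: print(n,round(d['score'],2),np.round(d['point']),np.median(cloud(c,d['pixels']),0).round(4))
  X=cv2.projectPoints(np.array([[.539,-.398,.134]]),c['rvec'],c['tvec'],c['mtx'],None)[0].ravel().astype(int)
  print('focus pix',X[::-1]); im=c['img'][X[1]-50:X[1]+50,max(X[0]-50,0):X[0]+50]; cv2.imwrite('pics/%s_f.png'%n,cv2.resize(im,(400,400))[:,:,::-1])
cv2.imwrite('pics/fin.png',np.hstack([cv2.imread('pics/scene_f.png'),cv2.imread('pics/top_f.png')]))
E
```

```text
time_s: 17.0
tool_pos: [0.4689, -0.3979, 0.1431]
ee_rot: [3.141, -0.002, 2.753]
ft_force: [-0.5, 0.4, -1.3]
width: 0.169
time_s: 18.0
tool_pos: [0.4692, -0.3972, 0.1432]
ee_rot: [3.14, -0.002, -3.138]
ft_force: [0.7, -0.1, -1.7]
width: 0.169
TCP [ 0.4692 -0.3972  0.1432] [ 1.7992e+02 -1.1000e-01 -1.7980e+02] 0.16889031440116234 [ 0.7 -0.1 -1.7] t 18.0
scene stone 49 mean [ 0.5412 -0.393   0.1358] rel 0.0721 0.004 -0.0015 pix [209. 132.]
scene dish 201 tilt deg [-2.2 -1.4] a 0.045 0.101 l -0.027 0.034
scene handle 26 tilt -0.28 z0 0.0076 span -0.051 0.03
top stone 70 mean [ 0.5406 -0.3968  0.1383] rel 0.0714 0.0002 0.0014 pix [216. 447.]
top dish 394 tilt deg [ 0.  -0.1] a 0.046 0.098 l -0.033 0.032
top handle 52 tilt -8.21 z0 0.0008 span -0.053 -0.015
to final [ 0.00010939 -0.000999    0.00042586]
scene 0.6 [227. 103.] [ 0.665  -0.3999  0.0287]
focus pix [209 130]
focus pix [216 446]
```

View pics/fin.png

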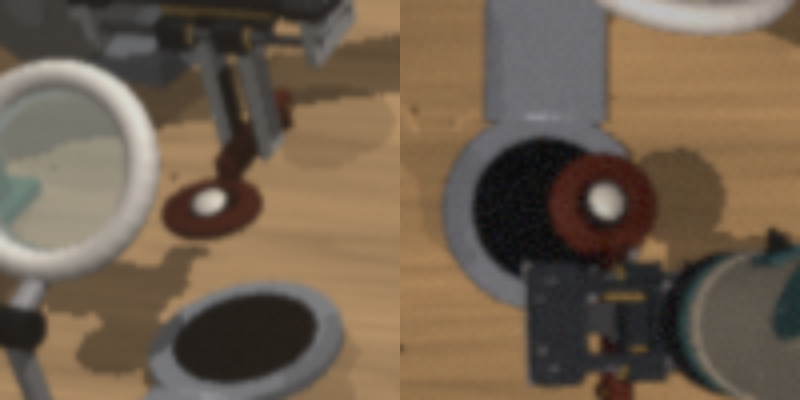

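The stone is in its pocket, level, about 3 mm off the focus relative to the plate in both cameras. I'll make a small correction and let it settle.

```bash
python3 -m inch '[[1,0.001,-0.002,0,0],[1,0.002,-0.004,0,0],[1,0.003,-0.006,0,0],[1,0.003,-0.006,0,0],[1,0.003,-0.006,0,0],[1,0.003,-0.006,0,0],[1,0.003,-0.006,0,0],[1,0.003,-0.006,0,0]]'
python3 st.py d
python3 - <<'E'
from h import *
print(np.abs(bot.get_obs()['qd']).max())
c=snap('top')
for n in('breaker_lever','drying_rack','jade_bowl','sanding_stone','burnisher','calliper'):
  for d in models.trace(n,c)[:1]: X=cloud(c,d['pixels']); print(n,round(d['score'],2),np.median(X,0).round(3),np.percentile(X,3,0).round(3))
hsv=cv2.cvtColor(c['img'],cv2.COLOR_RGB2HSV).astype(int); f=np.zeros((420,560,3)); f[c['z_map']>0]=cloud(c)
w=(hsv[...,1]<50)&(hsv[...,2]>140)&(abs(f-[.51,.372,.13])<[.03,.02,.02]).all(2); print('lever white',w.sum(),np.median(f[w],0))
E
```

```text
time_s: 19.1
tool_pos: [0.4675, -0.4007, 0.1431]
ee_rot: [3.14, -0.002, -3.14]
ft_force: [-0.5, -0.1, -1.7]
width: 0.168
TCP [ 0.4675 -0.4007  0.1431] [ 1.7994e+02 -1.2000e-01 -1.7991e+02] 0.16753264474591822 [-0.5 -0.1 -1.7] t 19.1
scene stone 45 mean [ 0.5393 -0.3975  0.1357] rel 0.0718 0.0031 -0.002 pix [209. 131.]
scene dish 201 tilt deg [-2.3 -1.1] a 0.046 0.102 l -0.027 0.034
scene handle 25 tilt -0.42 z0 0.0075 span -0.049 0.03
top stone 66 mean [ 0.5391 -0.4009  0.138 ] rel 0.0716 -0.0003 0.0018 pix [216. 448.]
top dish 408 tilt deg [ 0.1 -0. ] a 0.045 0.1 l -0.034 0.031
top handle 52 tilt -5.92 z0 0.0023 span -0.054 -0.015
0.0024278551611633327
drying_rack 0.65 [0.751 0.002 0.013] [ 0.711 -0.088  0.005]
jade_bowl 0.67 [ 0.732 -0.198  0.029] [ 0.68  -0.242  0.011]
sanding_stone 0.9 [0.718 0.187 0.028] [0.647 0.164 0.021]
burnisher 0.66 [0.379 0.251 0.018] [0.313 0.235 0.   ]
calliper 0.72 [ 0.359 -0.274  0.012] [ 0.294 -0.304  0.005]
lever white 15 [0.51270311 0.37169977 0.13990406]
```

All good; handing in.

```bash
python3 -c "
from workcell import bot
print(bot.hand_in())"
```

```text
the job is handed in; nothing more can be done
None
```

I pressed the test button until the lever tripped and pushed the lever fully back up to on. The tray is now in the gripper, level and still, with the stone about 12 cm above the viewing plate. I handed the job in at about 19 s of the 64 s; no verdict was reported.

- **Breaker:** After the press the wrist camera saw the lever down. After the lift it was back at its starting position within about 1 mm, and the top camera still showed it on at the end. The button press peaked at about 14 N and the lever push at about 6 N.
- **Tray and stone:** Both cameras put the stone within about 2 mm sideways of the plate's centre. Its height is about 134 mm above the table, worked out from the gripper height and consistent with the camera depth. It sat centred in the pocket in the last picture I viewed; after that I only moved about 3 mm.
- **Level:** The top camera's fit to the dish gave about 0° tilt. The scene camera's coarser fit gave 1–2°.
- **One reading that disagreed:** The top camera's fit to the handle gave −6°. I discounted it because the handle was mostly hidden there and the scene camera's handle fit gave −0.4°.
- **Other items:** The drying rack, bowl, sanding stone, burnisher and calliper are where they started, within about 2 mm.

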